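# Fit the colour wheel of a stage light

### The job

Put the colour wheel back on the lamp's wheel module: lower it over the hub's shaft, feel for the index pin by turning the wheel while it rests lightly on it, and let it down gently until it lies fully home and flat on the hub. Then slip the dark retaining collar over the shaft and set it down flat on the wheel's boss. Never drop, force or press hard on any of it, and leave the other things on the bench where they are.

Things in the scene. Friction and masses are not known exactly. Their poses are not given: they have to be found in the camera images.
- wheel: Colour wheel to be fitted: aluminium disc, 124 mm across, 5 mm thick, with seven coloured windows and one white one near the rim, and a round steel boss on top. Bore on the axis: 14 mm in the disc, 13 mm in the boss. Origin: on the axis at the disc's underside; z up the boss, x towards the index hole and white window. Loose, about 0.18 kg, lying boss up on the mat.
- boss_top (a point): Centre of the top of the wheel's boss, 27 mm above the disc's underside, axes as the wheel. The boss is a plain cylinder 32 mm in diameter, rising 22 mm above the disc: grip it there.
- index_hole (a point): Centre of the wheel's index hole, at the disc's underside: a 7.5 mm through hole (looks black), 24 mm from the axis. It goes over the brass index pin.
- collar: Retaining collar: plain dark steel ring, 34 mm in diameter, 16 mm high, bore 14.4 mm, about 70 g, loose, lying flat on the mat. Origin: on the axis at its underside; z up.
- module: Wheel module of the lamp, fixed to the bench: aluminium bracket 170 mm (x) by 184 mm (y), its plate's top 50 mm above the bench. On the plate's middle sits the hub, a steel flange 66 mm across, its flat top 58 mm above the bench, carrying the shaft and the brass index pin. Held by its geared motor, the hub does not turn under light forces. Origin: centre of the underside, below the shaft; z up.
- hub_seat (a point): Point on the shaft's axis at the flange's flat top, axes as the module; the wheel's origin is here when home, the collar's then 27 mm above. The brass pin stands on the flange, 24 mm from the axis, 5 mm thick, 10 mm high, small chamfer. Its direction is not measured: within 0.7 rad either side of +x. More than some 0.08 rad off, the wheel rests on it, 10 mm too high.
- shaft_top (a point): Top of the hub's central shaft, 45 mm above the flange; the shaft is 10 mm in diameter, its last 6 mm taper to 4 mm.
- bench_mat: Blue mat, fixed, 200 (x) by 280 (y) by 4 mm thick, on which wheel and collar lie. Origin: centre of its underside, on the bench.
- amp_board: Bystander: green amplifier circuit board, 85 by 60 mm, parts up to 24 mm high, loose. Origin: centre of its underside.
- spare_motor: Bystander: spare stepping motor, 42 by 42 by 34 mm, its thin shaft standing up to 54 mm, loose. Origin: centre of its underside.
- screwdriver: Bystander: screwdriver with yellow handle, 190 mm long, lying loose on the bench.
- screw_bowl: Bystander: steel screw bowl, 90 mm in diameter, 30 mm high, loose. Origin: centre of its underside.
Things that resemble listed ones, but are neither listed nor needed, are in the scene too. Leave any orange or purple look-alike of the wheel alone.

How it is judged:
By the outcome, as a careful person would: the job done as asked, in the order asked, and still so for the second after the job is handed in, with the robot touching nothing.
It also fails if it takes over 72 s, if anything falls off the work surface, if the arm or the gripper's body presses on something with over 40 N, if the wrist force passes 120 N, or if a joint passes its speed limit or range.

### The arm

A 7-joint arm with a two-finger parallel gripper is mounted at the origin on the work surface. World frame = base frame: x ahead of the robot, y to its left, z up, the work surface at z = 0. Lengths are in m, angles in rad, forces in N, time in s.
With the tool pointing down it reaches from about 0.4 to 0.85 m from the base axis. Payload 10.4 kg.
Tool frame: the origin (TCP) lies midway between the tips of the shut fingers; the grasp point (between the pads) lies 19 mm behind it (ctrl.tcp_to_grasp is the distance from the TCP to the grasp point, in m); z points along the fingers, y is the line along which they close (so a half turn about z gives the same grasp; the last joint's range is limited). The gripper opens to 85 mm and grips with 20 to 120 N. Pads are 22 mm wide; open, the fingers measure 114 mm over their backs; the gripper's body (76 mm by 85 mm) begins 54 mm behind the grasp point. The pads swing forward as they close: fully open they stand 13 mm farther back than shut.
Start: joints at [-1.264, 0.332, -0.065, 1.46, 0.022, 1.35, -0.088], TCP at [0.202, 0.591, 0.231] pointing down, gripper open.
Joint ranges: [-2.6, 2.6], [-0.5, 2.12], [-1.47, 1.34], [0.16, 2.42], [-1.27, 4.41], [0.06, 2.06], [-2.6, 2.6]. Speed limits (rad/s): [2.22, 2.22, 2.79, 2.79, 3.14, 3.14, 3.14].

### API

Orientations are given as a rotation vector (axis times angle).
In Python, from station import monitor, imaging, job, ctrl gives the robot as it stands.
- The arm moves only by the shell command python3 -m creep 'ROWS' [FORCE]. ROWS is JSON, one flat list of numbers, 7 for each row, row after row: the turn, a rotation vector about the world's x, y, z in degrees, then the shift along the world's x, y, z in mm, then the closure, from 0 (fully open) to 1 (shut). A call has 1 to 12 rows; each row shifts and turns the commanded pose from where the row before left it; what a row does not reach is not made up. A row lasts 1/12 s, in which the tool goes at most 41.7 mm and 7.16 degrees, less where a joint would pass 70% of its speed; a pose out of reach is approached as far as the arm can. A call with a gripper value outside its range is refused whole. The fingers move at their own pace and stop on an object; FORCE is the grip in N (left out, the last holds). Time passes only in rows, so rows that do not move let the fingers close. It gives the time, the measured TCP pose, the force, the opening and the grip force at its end, in the units of the state.
- monitor.get_state(): the state, without advancing time (a new reading comes with each control period).
- imaging.read_camera(name): name is "scene" or "side" or "wrist"; returns the picture (384x512x3 uint8, blue, green, red); there is no depth.
- imaging.camera_model(name): a dict with "fx", "fy", "cx", "cy" (pixels), "world_from_camera" (4x4, takes a point from camera to world coordinates). Camera axes: x right, y down, z forward; pixel columns grow to the right and rows downward; lengths in m; the calibration is good to about 2 mm. A picture is of the moment at which its call begins: read the wrist's pose just before it. camera_model takes no time and is no camera call; for the wrist camera it gives the pose at the moment of the call.
- job.finish_job(): hands the job in; it is judged then, once.
Trained networks look in the newest picture that a camera, given by its name, has taken for a name from the list of things; names that differ only in an ending like _2 or _b are one class to them, and where a whole thing is asked for, a point or a joint stands for the part that bears it (a point fixed in the world has none). Each returns a list of dicts, best first, with "conf" (0 to 1); they miss things now and then, are a little off and sometimes report something else, mostly with a low value. They report only what shows in the picture. A call takes as long as a camera call. They do not tell look-alikes from the thing itself.
- imaging.cut_out(query, camera): "pixels" (384x512 bool, what is visible of it) and "at" ([column, row] in pixels, amid what is visible of it).
- imaging.pinpoint(query, camera): "at" ([column, row] in pixels: a listed point, or the origin of a listed thing).
The state is a dict: "clock": time; "q": joint angles; "joint_velocities": joint speeds; "joint_torque": joint torques, N m; "ee_pos": TCP position; "ee_rot": TCP orientation; "ft_force": force on the tool from outside, world axes, zero at the start; "moment": the same for the moment, N m; "gripper_width": opening from 0.0 (shut) to 1.0 (fully open); "gripper_force": force on a finger pad.
Only numpy, scipy, OpenCV 4.12 (cv2) and the standard library are available. Lean on these libraries where they do the work, as an engineer would, in place of code of your own. Each camera call takes 0.05 s, during which the arm holds its last target. There are 200 camera calls.

## Working session

There is one attempt and no reset: what is moved stays moved. The work goes in short steps, Python scripts to look and compute and a shell command to move; the robot and the scene stay as the last step left them, time stands still between calls to the robot, and variables do not carry over. Pictures are saved under pics/ and viewed, at most 12 in all, crops included, and the job is handed in when it is done.

```bash
ls; mkdir -p pics
cat > h.py <<'E'
import numpy as np, cv2
from station import monitor, imaging, job, ctrl
def ray(cam, px, z, M=None):
    m=M or imaging.camera_model(cam); T=np.array(m["world_from_camera"])
    d=T[:3,:3]@np.array([(px[0]-m["cx"])/m["fx"],(px[1]-m["cy"])/m["fy"],1]); o=T[:3,3]
    return o+d*(z-o[2])/d[2]
def proj(cam,P):
    m=imaging.camera_model(cam); T=np.linalg.inv(np.array(m["world_from_camera"])); p=T[:3,:3]@np.array(P)+T[:3,3]
    return np.array([m["fx"]*p[0]/p[2]+m["cx"],m["fy"]*p[1]/p[2]+m["cy"]])
E
python3 - <<'E'
from h import *
np.set_printoptions(precision=4,suppress=True)
a=imaging.read_camera("scene")
Z=dict(boss_top=.031,index_hole=.009,collar=.004,wheel=.004,hub_seat=.058,shaft_top=.103,bench_mat=0)
for q in Z:
    for r in imaging.pinpoint(q,"scene")[:3]: print("scene",q,r["conf"],np.array(r["at"]),ray("scene",r["at"],Z[q]))
b=imaging.read_camera("side")
for q in Z:
    for r in imaging.pinpoint(q,"side")[:3]: print("side",q,r["conf"],np.array(r["at"]),ray("side",r["at"],Z[q]))
cv2.imwrite("pics/a.png",np.vstack([cv2.resize(a,(400,300)),cv2.resize(b,(400,300))])); cv2.imwrite("pics/sc.png",cv2.resize(a,(800,600)))
cv2.imwrite("pics/sd.png",cv2.resize(b,(800,600)))
print(monitor.get_state(),ctrl.tcp_to_grasp)
for c in("scene","side","wrist"):print(imaging.camera_model(c))
E
```

```text
pics
scene boss_top 0.93 [233.2 226.4] [ 0.5965 -0.0189  0.031 ]
scene boss_top 0.89 [306.8 230.3] [0.5022 0.1728 0.031 ]
scene boss_top 0.87 [362.2 188.8] [0.2643 0.2533 0.031 ]
scene index_hole 0.81 [296.7 239.2] [0.53   0.1558 0.009 ]
scene index_hole 0.7 [365.2 192.8] [0.2543 0.2641 0.009 ]
scene index_hole 0.65 [303.3 322.6] [0.7555 0.2848 0.009 ]
scene collar 0.41 [345.9 262.3] [0.5298 0.3093 0.004 ]
scene wheel 0.8 [301.9 331.9] [0.7772 0.2918 0.004 ]
scene wheel 0.75 [305.2 237.9] [0.5097 0.174  0.004 ]
scene wheel 0.75 [232.4 230.2] [ 0.5921 -0.0254  0.004 ]
scene hub_seat 0.82 [183.  181.7] [ 0.5419 -0.2342  0.058 ]
scene shaft_top 0.77 [182.9 176.8] [ 0.5586 -0.2159  0.103 ]
scene bench_mat 0.84 [320.2 246. ] [0.5115 0.2232 0.    ]
scene bench_mat 0.74 [217.6 265.4] [0.7156 0.0026 0.    ]
side boss_top 0.95 [116.8 205.5] [0.2577 0.2471 0.031 ]
side boss_top 0.65 [228.6 178.7] [0.5082 0.1373 0.031 ]
side boss_top 0.63 [220.4 171. ] [0.5096 0.172  0.031 ]
side index_hole 0.93 [227.5 176.6] [0.5228 0.161  0.009 ]
side index_hole 0.9 [108.7 208.8] [0.242  0.2707 0.009 ]
side i
[... 1140 characters left out ...]
     [ 0.0094, -0.6694, -0.7429,  1.0215],
       [ 0.    ,  0.    ,  0.    ,  1.    ]])}
{'fx': 354.0400551848342, 'fy': 354.0400551848342, 'cx': 256.55116420426515, 'cy': 190.13893289034874, 'world_from_camera': array([[ 0.737 , -0.5087,  0.445 ,  0.1475],
       [-0.6757, -0.5676,  0.4703, -0.3475],
       [ 0.0133, -0.6474, -0.7621,  0.6948],
       [ 0.    ,  0.    ,  0.    ,  1.    ]])}
{'fx': 332.12320577436407, 'fy': 332.12320577436407, 'cx': 257.1990311257294, 'cy': 187.797526476603, 'world_from_camera': array([[ 0.3235,  0.8957,  0.3049,  0.1239],
       [ 0.9462, -0.3062, -0.1045,  0.6187],
       [-0.0002,  0.3223, -0.9466,  0.3742],
       [ 0.    ,  0.    ,  0.    ,  1.    ]])}
```

View pics/sc.png

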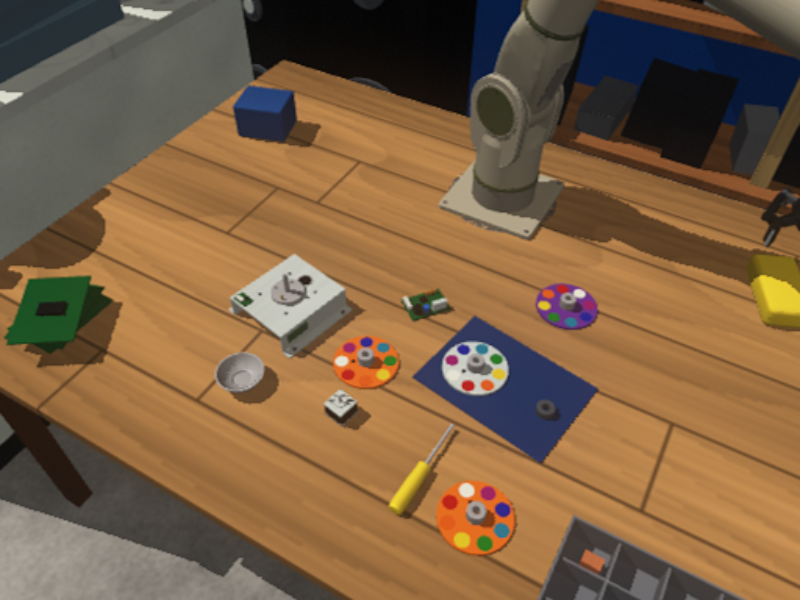

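View pics/sd.png

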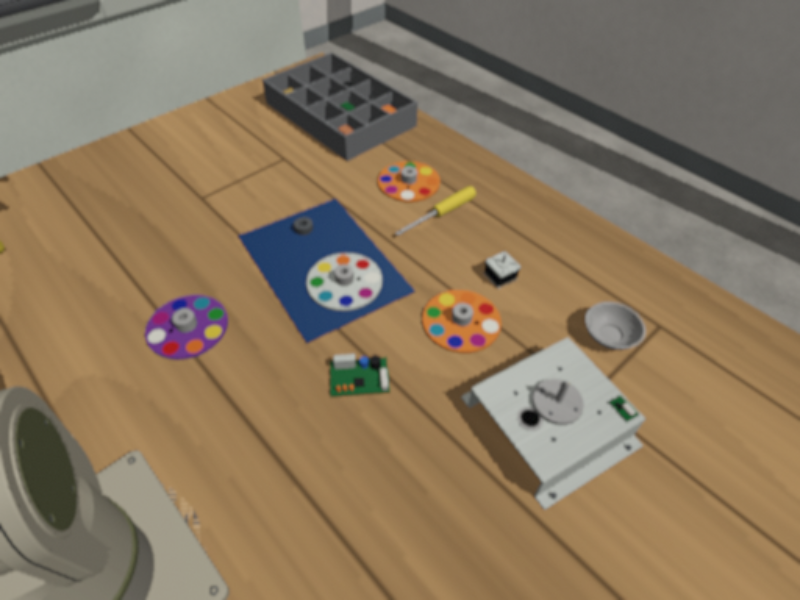

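The silver wheel lies on the mat at scene (475,366) and side (344,272) in the enlarged pictures. The collar is at (545,408) and the module at (290,290) in scene. I'm moving the wrist camera over the wheel.

```bash
python3 -m creep '[0,0,0,24,-33,0,0, 0,0,0,24,-33,0,0, 0,0,0,24,-33,0,0, 0,0,0,24,-33,0,0, 0,0,0,24,-33,0,0, 0,0,0,24,-33,0,0, 0,0,0,24,-33,0,0, 0,0,0,24,-33,0,0, 0,0,0,24,-33,0,0, 0,0,0,24,-33,0,0, 0,0,0,24,-33,0,0, 0,0,0,24,-33,0,0]' 30
cat > look.py <<'E'
from h import *
import sys
np.set_printoptions(precision=4,suppress=True)
a=imaging.read_camera("wrist"); print(monitor.get_state()["ee_pos"],monitor.get_state()["ee_rot"])
for s in sys.argv[2:]:
    q,z=s.split("=")
    for r in imaging.pinpoint(q,"wrist")[:3]: print(q,round(r["conf"],2),np.array(r["at"]),ray("wrist",r["at"],float(z)))
cv2.imwrite("pics/%s.png"%sys.argv[1],a)
E
python3 look.py w1 boss_top=.031 index_hole=.009 collar=.02 wheel=.004
```

```text
clock: 1.8
ee_pos: [0.4913, 0.1935, 0.2317]
ee_rot: [0.516, 3.098, 0.001]
ft_force: [0.9, 1.7, 0.1]
gripper_width: 1.001
gripper_force: 0.0
[0.4958 0.1852 0.2318] [ 0.5294  3.0933 -0.0031]
boss_top 0.8 [119.  288.4] [ 0.5927 -0.0253  0.031 ]
boss_top 0.59 [241.8 178.8] [0.5111 0.1647 0.031 ]
index_hole 0.63 [118.  289.2] [ 0.6032 -0.0379  0.009 ]
index_hole 0.58 [232.8 188.8] [0.5232 0.1513 0.009 ]
collar 0.83 [370.6 147. ] [0.5224 0.3135 0.02  ]
wheel 0.75 [127.6 275.9] [ 0.5905 -0.0155  0.004 ]
wheel 0.6 [239.4 172. ] [0.5059 0.1689 0.004 ]
```

View pics/w1.png

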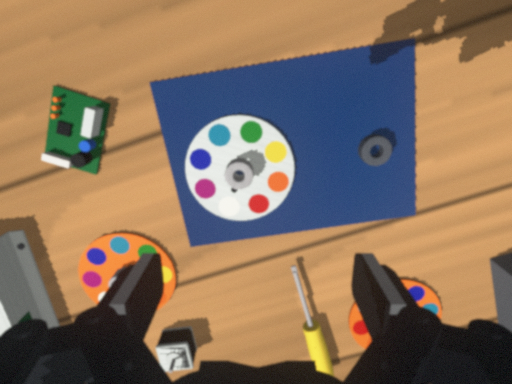

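The wrist view shows the wheel centred at (240,170), with its boss at (239,177), the white window at (230,205) and the collar at (376,150). Next I'll measure the rim precisely with the arm settled.

```bash
cat > meas.py <<'E'
from h import *
np.set_printoptions(precision=4,suppress=True)
def circ(cam,mask,z):
    c=max(cv2.findContours(mask.astype(np.uint8),cv2.RETR_EXTERNAL,cv2.CHAIN_APPROX_NONE)[0],key=cv2.contourArea)
    c=cv2.convexHull(c)[:,0]
    W=np.array([ray(cam,p,z)[:2] for p in c]); A=np.c_[2*W,np.ones(len(W))]
    s=np.linalg.lstsq(A,(W**2).sum(1),rcond=None)[0]; return s[:2],2*np.sqrt(s[2]+s[:2]@s[:2])
if __name__=="__main__":
  for i in range(6): imaging.read_camera("wrist")
  print(monitor.get_state()["ee_pos"],monitor.get_state()["ee_rot"],monitor.get_state()["joint_velocities"])
  for cam in("wrist","scene","side"):
    a=imaging.read_camera(cam)
    for q,z,g in(("wheel",.0085,(.505,.17)),("collar",.012,(.523,.31))):
        for r in imaging.cut_out(q,cam):
            c,d=circ(cam,r["pixels"],z)
            if np.hypot(*(c-g))<.05: print(cam,q,round(r["conf"],2),c,"dia",d)
    for q,z in(("boss_top",.031),("index_hole",.009)):
        for r in imaging.pinpoint(q,cam):
            p=ray(cam,r["at"],z)
            if np.hypot(*(p[:2]-(.505,.17)))<.05: print(cam,q,round(r["conf"],2),np.array(r["at"]),p)
E
python3 meas.py
```

```text
[0.49   0.1961 0.2314] [-0.5133 -3.0993 -0.0003] [0.0052 0.0013 0.0044 0.0002 0.0026 0.0004 0.002 ]
wrist wheel 0.67 [0.504  0.1685] dia 0.12436995643710538
wrist collar 0.58 [0.5296 0.3183] dia 0.037112093120791924
wrist boss_top 0.69 [241.2 179.9] [0.5081 0.1715 0.031 ]
wrist index_hole 0.66 [230.  190.6] [0.5224 0.1514 0.009 ]
scene wheel 0.76 [0.5046 0.1639] dia 0.12688615613557788
scene collar 0.59 [0.529  0.3146] dia 0.03899427134701142
scene boss_top 0.8 [307.3 229.9] [0.5001 0.1734 0.031 ]
scene index_hole 0.97 [297.  236.6] [0.521  0.1524 0.009 ]
side wheel 0.86 [0.5017 0.1663] dia 0.1271031568629395
side boss_top 0.92 [221.1 172.2] [0.5082 0.1675 0.031 ]
side index_hole 0.9 [227.1 177.9] [0.519  0.1582 0.009 ]
```

```bash
python3 -m creep '[0,0,0,4,-34,0,0, 0,0,0,4,-34,0,0, 0,0,0,4,-34,0,0, 0,0,0,4,-34,0,0, 0,0,0,4,-34,0,0, 0,0,0,4,-34,0,0, 0,0,0,4,-34,0,0, 0,0,0,4,-34,0,0, 0,0,0,4,-34,0,0, 0,0,0,4,-34,0,0, 0,0,0,4,-34,0,0, 0,0,0,4,-34,0,0]'
python3 - <<'E'
from h import *
for i in range(5): imaging.read_camera("wrist")
E
python3 look.py m1 hub_seat=.058 shaft_top=.103 module=0
python3 - <<'E'
import cv2
a=cv2.imread("pics/m1.png"); cv2.imwrite("pics/m1b.png",cv2.resize(a,(800,600),interpolation=cv2.INTER_CUBIC))
E
```

```text
clock: 4.1
ee_pos: [0.5384, -0.2142, 0.2315]
ee_rot: [0.515, 3.099, 0.0]
ft_force: [1.1, 0.2, 0.4]
gripper_width: 1.005
gripper_force: 0.0
[ 0.5387 -0.2114  0.2312] [-0.5133 -3.0991 -0.0012]
hub_seat 0.65 [252.8 182.9] [ 0.5557 -0.221   0.058 ]
shaft_top 0.61 [250.6 199.3] [ 0.5557 -0.2225  0.103 ]
module 0.9 [255.  166.6] [ 0.5552 -0.2191  0.    ]
module 0.6 [470.9 227.2] [0.715  0.0094 0.    ]
```

View pics/m1b.png

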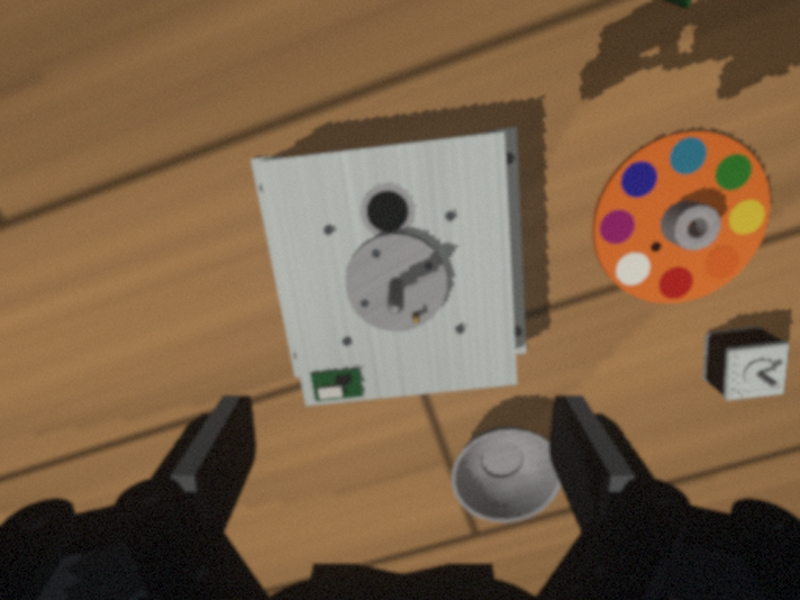

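The flange centre is at about (398,281), the shaft top at (397,305), and the brass pin at about (417,317). These are in the enlarged wrist picture; multiply by 0.64 for raw pixels.

Run:
```python
from h import *
np.set_printoptions(precision=4,suppress=True)
M=imaging.camera_model("wrist")
a=cv2.imread("pics/m1.png"); hsv=cv2.cvtColor(a,cv2.COLOR_BGR2HSV)
m=cv2.inRange(hsv,(8,70,60),(35,255,255))[150:225,215:300]
n,l,s,c=cv2.connectedComponentsWithStats(m); print(s[1:],c[1:]+[215,150])
s=.64
for n,p,z in(("flange",(398,281),.058),("shaft",(397,303),.103),("pin",(417,317),.064),("c1",(252,158),.05),("c2",(505,132),.05),("c3",(517,384),.05),("c4",(305,405),.05)):
    print(n,ray("wrist",np.array(p)*s,z))
for i in range(2):
  for cam in("wrist","scene","side"):
    imaging.read_camera(cam)
    for q,z in(("hub_seat",.058),("shaft_top",.103)):
        r=imaging.pinpoint(q,cam)
        if r: print(cam,q,round(r[0]["conf"],2),ray(cam,r[0]["at"],z))
```

```text
[[49 51  4  6 19]] [[265.5789 203.5789]]
flange [ 0.5533 -0.2184  0.058 ]
shaft [ 0.552  -0.2182  0.103 ]
pin [ 0.5784 -0.214   0.064 ]
c1 [ 0.4533 -0.2777  0.05  ]
c2 [ 0.4881 -0.1286  0.05  ]
c3 [ 0.6542 -0.1647  0.05  ]
c4 [ 0.6219 -0.3119  0.05  ]
wrist hub_seat 0.82 [ 0.558  -0.2231  0.058 ]
wrist shaft_top 0.96 [ 0.5533 -0.2237  0.103 ]
scene hub_seat 0.98 [ 0.552  -0.2352  0.058 ]
scene shaft_top 0.85 [ 0.5575 -0.2215  0.103 ]
side hub_seat 0.77 [ 0.5497 -0.2191  0.058 ]
side shaft_top 0.78 [ 0.5543 -0.2226  0.103 ]
wrist hub_seat 0.64 [ 0.5578 -0.2235  0.058 ]
wrist shaft_top 0.86 [ 0.5519 -0.2198  0.103 ]
scene hub_seat 0.85 [ 0.5585 -0.2244  0.058 ]
scene shaft_top 0.75 [ 0.5514 -0.2179  0.103 ]
side hub_seat 0.65 [ 0.5594 -0.219   0.058 ]
side shaft_top 0.56 [ 0.5499 -0.2237  0.103 ]
```

```bash
python3 -m creep '[0,0,0,-3,35,0,0, 0,0,0,-3,35,0,0, 0,0,0,-3,35,0,0, 0,0,0,-3,35,0,0, 0,0,0,-3,35,0,0, 0,0,0,-3,35,0,0, 0,0,0,-3,35,0,0, 0,0,0,-3,35,-20,0, 0,0,0,-3,35,-20,0, 0,0,0,-4,35,-20,0, 0,0,0,-4,30,-20,0, 0,0,0,0,0,0,0.3]'
python3 - <<'E'
from h import *
np.set_printoptions(precision=4,suppress=True)
for i in range(5): imaging.read_camera("wrist")
a=imaging.read_camera("wrist"); s=monitor.get_state(); print(s["ee_pos"],s["q"],s["gripper_width"])
cv2.imwrite("pics/w2.png",a)
from meas import circ
for r in imaging.cut_out("wheel","wrist"):
    print(round(r["conf"],2),circ("wrist",r["pixels"],.0085))
for r in imaging.pinpoint("index_hole","wrist"): print(r["conf"],r["at"],ray("wrist",r["at"],.009))
for r in imaging.pinpoint("boss_top","wrist"): print(r["conf"],r["at"],ray("wrist",r["at"],.031))
cv2.imwrite("pics/w2b.png",cv2.resize(a,(800,600),interpolation=cv2.INTER_CUBIC))
E
```

```text
clock: 6.45
ee_pos: [0.4997, 0.1738, 0.1474]
ee_rot: [-0.501, -3.096, 0.002]
ft_force: [-1.3, -0.1, -1.2]
gripper_width: 0.876
gripper_force: 0.0
[0.5042 0.166  0.1522] [-0.7003  0.184   0.33    1.8296 -0.0653  1.1371  0.8905] 0.7005822410480599
0.97 (array([0.7633, 0.2947]), np.float64(0.12378453954148735))
0.95 (array([0.5039, 0.1687]), np.float64(0.1250562892951115))
0.39 (array([0.4015, 0.0088]), np.float64(0.09741982996801199))
0.57 [105.8, 316.4] [ 0.6007 -0.0341  0.009 ]
0.23 [322.6, 148.0] [0.5016 0.2281 0.009 ]
0.67 [108.1, 315.6] [ 0.5869 -0.0137  0.031 ]
0.65 [262.9, 180.0] [0.5055 0.1715 0.031 ]
```

View pics/w2b.png

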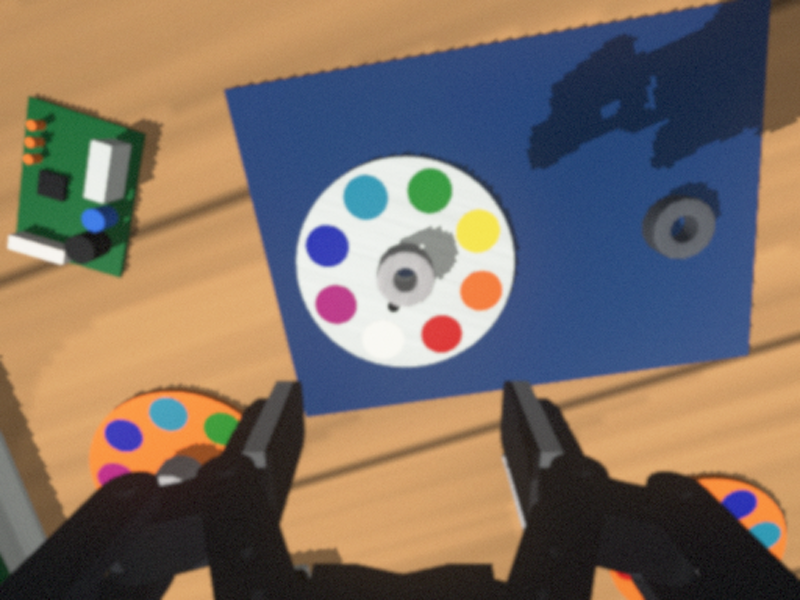

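The white window is at (382,341), opposite the green one at (430,190). The index hole is at (393,307) and the collar at (684,228).

Run:
```python
from h import *
np.set_printoptions(precision=4,suppress=True)
W=lambda p,z:ray("wrist",np.array(p)*.64,z)[:2]
L=[(382,341),(442,334),(481,290),(478,230),(430,190),(366,197),(327,246),(336,305)]
P=np.array([W(p,.009) for p in L]); print(P.mean(0))
d=P-P.mean(0); an=np.unwrap(np.arctan2(d[:,1],d[:,0])); print(an, np.hypot(*d.T))
print("yaw",np.mean(an-np.arange(8)*np.pi/4*np.sign(an[1]-an[0])))
h=W((393,306),.009)-P.mean(0); print(h,np.hypot(*h),np.arctan2(h[1],h[0]))
print("boss",W((405,278),.031),"collar top",W((684,227),.02))
```

```text
[0.5039 0.1691]
[-0.6284  0.1665  0.9544  1.7442  2.5181  3.2971  4.0895  4.882 ] [0.0473 0.0462 0.0459 0.0464 0.0465 0.0461 0.0461 0.0462]
yaw -0.6209705701486163
[ 0.0192 -0.0141] 0.023888153194485992 -0.6337736134578167
boss [0.5027 0.1692] collar top [0.5275 0.3188]
```

```bash
python3 -m creep '[0,0,0,0,3,-20,0.5, 0,0,0,0,0,-30,0.5, 0,0,0,0,0,-30,0.5, 0,0,0,0,0,-30,0.5, 0,0,0,0,0,-15,0.5, 0,0,0,0,0,-8,0.5, 0,0,0,0,0,-4,0.5, 0,0,0,0,0,0,0.5, 0,0,0,0,0,0,0.5, 0,0,0,0,0,0,0.5]'
```

```text
clock: 7.73
ee_pos: [0.5043, 0.1706, 0.0156]
ee_rot: [0.516, 3.097, 0.002]
ft_force: [-0.3, 0.7, 1.2]
gripper_width: 0.5
gripper_force: 0.0
```

```bash
python3 -m creep '[0,0,0,0,-1,-1.5,0.5, 0,0,0,0,0,-1.5,0.5, 0,0,0,0,0,-1,0.5, 0,0,0,0,0,0,0.5, 0,0,0,0,0,0,0.5]'
python3 - <<'E'
from h import *
for i in range(4):
    a=imaging.read_camera("wrist"); s=monitor.get_state(); print(s["ee_pos"],s["ft_force"])
cv2.imwrite("pics/g1.png",cv2.resize(a[100:384,80:440],(800,600)))
E
```

```text
clock: 8.15
ee_pos: [0.5033, 0.1694, 0.0103]
ee_rot: [-0.516, -3.099, -0.0]
ft_force: [0.3, -0.2, 0.5]
gripper_width: 0.502
gripper_force: 0.0
[0.5033839  0.16936516 0.01036551] [-0.10705748  0.12131379 -0.0296323 ]
[0.50338773 0.16938219 0.0103547 ] [-0.78454095  0.70293658 -0.73483209]
[0.50342553 0.16938646 0.01037421] [0.18292044 0.35725394 0.79382366]
[0.50342009 0.16937559 0.01037219] [0.02041386 0.2794768  0.06960824]
```

View pics/g1.png

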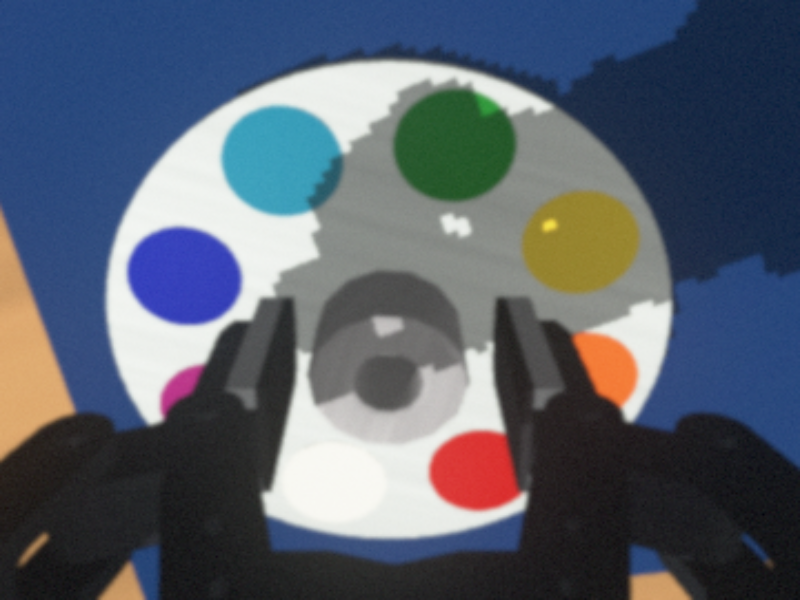

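Pads straddle the boss, which is nearly centred between them at about (388,380), and there is no contact yet. I'm going a little deeper.

```bash
python3 -m creep '[0,0,0,0,0,-1,0.52, 0,0,0,0,0,-1,0.54, 0,0,0,0,0,0,0.54, 0,0,0,0,0,0,0.54]';python3 -m creep '[0,0,0,0,0,-1,0.54, 0,0,0,0,0,-1,0.55,0,0,0,0,0,0,0.55,0,0,0,0,0,0,0.55]'
```

```text
clock: 8.68
ee_pos: [0.5033, 0.1693, 0.0082]
ee_rot: [-0.516, -3.099, 0.0]
ft_force: [0.2, -0.2, -0.4]
gripper_width: 0.459
gripper_force: 0.0
clock: 9.02
ee_pos: [0.5037, 0.1695, 0.0077]
ee_rot: [0.516, 3.099, 0.001]
ft_force: [-7.1, -2.3, 18.9]
gripper_width: 0.451
gripper_force: 9.5
```

```bash
python3 -m creep '[0,0,0,0,0,-0,0.53, 0,0,0,0,0,3,0.53, 0,0,0,0,0,0,0.53, 0,0,0,0,0,0,0.53]'; python3 -m creep '[0,0,0,0,0,0,0.6, 0,0,0,0,0,0,0.63, 0,0,0,0,0,0,0.66, 0,0,0,0,0,0,0.7, 0,0,0,0,0,0,0.7, 0,0,0,0,0,0,0.7]' 35
```

```text
clock: 9.35
ee_pos: [0.5034, 0.1693, 0.0093]
ee_rot: [0.516, 3.099, 0.0]
ft_force: [0.7, 0.2, 0.1]
gripper_width: 0.47
gripper_force: 0.0
clock: 9.85
ee_pos: [0.5033, 0.1692, 0.0093]
ee_rot: [-0.516, -3.099, 0.0]
ft_force: [-3.6, -2.2, 5.1]
gripper_width: 0.368
gripper_force: 34.4
```

```bash
python3 -m creep '[0,0,0,0,0,5,0.7, 0,0,0,0,0,10,0.7, 0,0,0,0,0,20,0.7, 0,0,0,0,0,30,0.7, 0,0,0,0,0,30,0.7, 0,0,0,0,0,30,0.7, 0,0,0,0,0,20,0.7, 0,0,0,0,0,10,0.7, 0,0,0,0,0,0,0.7,0,0,0,0,0,0,0.7]'; python3 -c "
from h import *
s=monitor.get_state();print(s['q'])"
```

```text
clock: 10.68
ee_pos: [0.5032, 0.1694, 0.1639]
ee_rot: [-0.515, -3.099, -0.0]
ft_force: [0.6, -0.0, -1.9]
gripper_width: 0.365
gripper_force: 35.0
[-0.70933355  0.17352927  0.3319196   1.81506378 -0.06156034  1.16297597
  0.88358327]
```

```bash
python3 -m creep '[0,0,0,2,-15,0,0.7, 0,0,4,4,-25,0,0.7, 0,0,4,5,-35,0,0.7, 0,0,5,5,-35,0,0.7, 0,0,5,5,-35,0,0.7, 0,0,5,5,-35,0,0.7, 0,0,5,5,-35,0,0.7, 0,0,5,5,-35,0,0.7, 0,0,5,5,-35,0,0.7, 0,0,4,5,-35,0,0.7, 0,0,3,4,-25,0,0.7, 0,0,3,0,-15,0,0.7]'; python3 -m creep '[0,0,0,0,0,0,0.7,0,0,0,0,0,0,0.7,0,0,0,0,0,0,0.7]';python3 -c "
from h import *
s=monitor.get_state();print(s['q'])"
```

```text
clock: 11.68
ee_pos: [0.5521, -0.1944, 0.1621]
ee_rot: [0.787, -3.038, 0.001]
ft_force: [-0.6, -0.7, -1.7]
gripper_width: 0.367
gripper_force: 35.0
clock: 11.93
ee_pos: [0.5529, -0.1894, 0.1629]
ee_rot: [0.789, -3.039, -0.002]
ft_force: [-0.6, 0.1, -0.9]
gripper_width: 0.366
gripper_force: 35.0
[-0.15604731  0.30927581  0.49349286  1.68323307 -0.15603487  1.19076485
  2.45465343]
```

```bash
python3 -m creep '[0,0,0,0,-10,0,0.7, 0,0,0,0.5,-15,0,0.7, 0,0,0,0,-6,0,0.7, 0,0,0,0,0,-15,0.7, 0,0,0,0,0,-20,0.7, 0,0,0,0,0,-5,0.7, 0,0,0,0,0,0,0.7,0,0,0,0,0,0,0.7,0,0,0,0,0,0,0.7]';python3 - <<'E'
from h import *
from meas import circ
s=monitor.get_state();print(s['q'][6],s["ee_pos"]); t=s["ee_pos"]
for cam in("wrist","scene","side"):
    a=imaging.read_camera(cam); cv2.imwrite("pics/h_%s.png"%cam,a)
    for r in imaging.cut_out("wheel",cam):
        c,d=circ(cam,r["pixels"],t[2]-.003)
        if np.hypot(*(c-t[:2]))<.05: print(cam,round(r["conf"],2),c,d)
    for q,z in (("boss_top",t[2]+.0217),("shaft_top",.103),("hub_seat",.058)):
        for r in imaging.pinpoint(q,cam):
            p=ray(cam,r["at"],z)
            if np.hypot(*(p[:2]-t[:2]))<.04: print(cam,q,round(r["conf"],2),p)
w=cv2.imread("pics/h_wrist.png");s=cv2.imread("pics/h_side.png")
x,y=map(int,proj("side",[t[0],t[1],.1])); s=s[max(0,y-75):y+75,x-100:x+100]
cv2.imwrite("pics/h.png",np.vstack([cv2.resize(w,(400,300)),cv2.resize(s,(400,300))]))
E
```

```text
clock: 12.68
ee_pos: [0.5545, -0.2217, 0.1254]
ee_rot: [-0.789, 3.04, -0.001]
ft_force: [-0.4, 0.1, -1.3]
gripper_width: 0.368
gripper_force: 35.1
2.530222999741439 [ 0.5545 -0.2217  0.1254]
wrist 0.98 [ 0.5564 -0.22  ] 0.12625608665427893
wrist 0.36 [ 0.5266 -0.2381] 0.13657393871325801
wrist boss_top 0.86 [ 0.5563 -0.2192  0.1471]
scene 0.8 [ 0.5549 -0.2243] 0.12487479913177477
scene boss_top 0.84 [ 0.5473 -0.2103  0.1471]
scene shaft_top 0.72 [ 0.5612 -0.2247  0.103 ]
scene hub_seat 0.7 [ 0.5453 -0.2383  0.058 ]
side 0.62 [ 0.5508 -0.2227] 0.12150263375609288
side boss_top 0.9 [ 0.5617 -0.2263  0.1471]
side boss_top 0.47 [ 0.5318 -0.225   0.1471]
side hub_seat 0.79 [ 0.5538 -0.2212  0.058 ]
```

View pics/h.png

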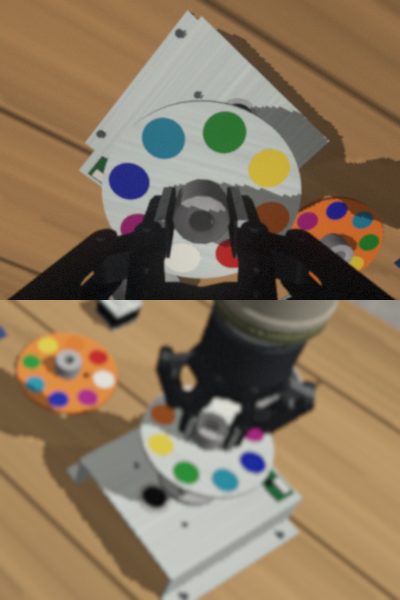

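In the wrist view the wheel is held level with the boss at (200,215), and the side view shows it above the hub. Lowering over the shaft.

```bash
python3 -m creep '[0,0,0,0,0,-5,0.7, 0,0,0,0,0,-5,0.7, 0,0,0,0,0,-5,0.7, 0,0,0,0,0,-3,0.7, 0,0,0,0,0,-3,0.7, 0,0,0,0,0,-3,0.7, 0,0,0,0,0,-2,0.7, 0,0,0,0,0,0,0.7,0,0,0,0,0,0,0.7]'
```

```text
clock: 14.18
ee_pos: [0.5539, -0.2217, 0.0983]
ee_rot: [0.789, -3.041, -0.0]
ft_force: [-0.6, 0.1, -0.5]
gripper_width: 0.366
gripper_force: 35.1
```

```bash
python3 -m creep '[0,0,0,0,0,-3,0.7, 0,0,0,0,0,-3,0.7, 0,0,0,0,0,-3,0.7, 0,0,0,0,0,-3,0.7, 0,0,0,0,0,-3,0.7, 0,0,0,0,0,-2,0.7, 0,0,0,0,0,-2,0.7, 0,0,0,0,0,-1,0.7,0,0,0,0,0,0,0.7,0,0,0,0,0,0,0.7]'
```

```text
clock: 15.02
ee_pos: [0.5539, -0.2217, 0.0784]
ee_rot: [0.789, -3.041, -0.0]
ft_force: [0.1, -0.9, -2.5]
gripper_width: 0.365
gripper_force: 35.1
```

```bash
python3 -m creep '[0,0,0,0,0,-1,0.7, 0,0,0,0,0,-1,0.7, 0,0,0,0,0,-1,0.7, 0,0,0,0,0,-1,0.7, 0,0,0,0,0,-0.5,0.7, 0,0,0,0,0,0,0.7,0,0,0,0,0,0,0.7]'; python3 -m creep '[0,0,0,0,0,-0.5,0.7, 0,0,0,0,0,-0.5,0.7,0,0,0,0,0,0,0.7,0,0,0,0,0,0,0.7]'
```

```text
clock: 15.6
ee_pos: [0.5539, -0.2217, 0.0738]
ee_rot: [0.789, -3.041, -0.0]
ft_force: [0.6, -0.7, -1.4]
gripper_width: 0.368
gripper_force: 35.1
clock: 15.93
ee_pos: [0.5539, -0.2216, 0.0728]
ee_rot: [0.789, -3.041, -0.0]
ft_force: [-0.3, 0.4, -0.9]
gripper_width: 0.365
gripper_force: 35.1
```

```bash
python3 -m creep '[0,0,0,0,0,-0.5,0.7, 0,0,0,0,0,-0.5,0.7,0,0,0,0,0,0,0.7,0,0,0,0,0,0,0.7]'; python3 -m creep '[0,0,0,0,0,-0.5,0.7, 0,0,0,0,0,-0.5,0.7,0,0,0,0,0,0,0.7,0,0,0,0,0,0,0.7]'
```

```text
clock: 16.27
ee_pos: [0.5538, -0.2217, 0.0718]
ee_rot: [0.789, -3.041, -0.0]
ft_force: [0.1, -0.2, -1.2]
gripper_width: 0.367
gripper_force: 35.1
clock: 16.6
ee_pos: [0.5539, -0.2216, 0.0708]
ee_rot: [0.789, -3.041, -0.0]
ft_force: [-1.0, -0.3, -1.7]
gripper_width: 0.365
gripper_force: 35.1
```

```bash
python3 -m creep '[0,0,0,0,0,-0.5,0.7, 0,0,0,0,0,-0.5,0.7,0,0,0,0,0,0,0.7,0,0,0,0,0,0,0.7]'; python3 -m creep '[0,0,0,0,0,-0.5,0.7, 0,0,0,0,0,-0.5,0.7,0,0,0,0,0,-0.5,0.7,0,0,0,0,0,0,0.7,0,0,0,0,0,0,0.7]'
```

```text
clock: 16.93
ee_pos: [0.5539, -0.2216, 0.0698]
ee_rot: [0.789, -3.041, -0.0]
ft_force: [-0.2, 0.2, -1.6]
gripper_width: 0.365
gripper_force: 35.1
clock: 17.35
ee_pos: [0.5538, -0.2216, 0.0683]
ee_rot: [0.789, -3.041, -0.0]
ft_force: [-0.6, 0.6, -2.2]
gripper_width: 0.367
gripper_force: 35.1
```

```bash
python3 -m creep '[0,0,0,0,0,-1,0.7, 0,0,0,0,0,-1,0.7,0,0,0,0,0,-1,0.7,0,0,0,0,0,-0.7,0.7,0,0,0,0,0,0,0.7,0,0,0,0,0,0,0.7]'; python3 -m creep '[0,0,0,0,0,-0.5,0.7,0,0,0,0,0,-0.4,0.7,0,0,0,0,0,0,0.7,0,0,0,0,0,0,0.7]'
```

```text
clock: 17.85
ee_pos: [0.5538, -0.2217, 0.0646]
ee_rot: [0.789, -3.041, -0.0]
ft_force: [0.1, -0.5, -1.3]
gripper_width: 0.369
gripper_force: 35.1
clock: 18.18
ee_pos: [0.5539, -0.2217, 0.0637]
ee_rot: [0.789, -3.041, -0.0]
ft_force: [0.1, -1.2, -2.0]
gripper_width: 0.364
gripper_force: 35.1
```

```bash
for i in 1 2 3; do python3 -m creep '[0,0,0,0,0,-0.4,0.7,0,0,0,0,0,0,0.7,0,0,0,0,0,0,0.7]' | egrep 'ee_pos|ft'; done
```

```text
ee_pos: [0.554, -0.2216, 0.0634]
ft_force: [-0.3, -0.1, -0.8]
ee_pos: [0.554, -0.2217, 0.0634]
ft_force: [-2.3, 0.3, 5.8]
ee_pos: [0.554, -0.2217, 0.0633]
ft_force: [-4.3, 1.6, 9.1]
```

The wheel seated at 0.0634, where I predicted 0.0633 for fully home. I'll unload it, release and lift.

```bash
python3 -m creep '[0,0,0,0,0,0.8,0.7,0,0,0,0,0,0,0.7,0,0,0,0,0,0,0.63,0,0,0,0,0,0,0.6,0,0,0,0,0,0,0.55,0,0,0,0,0,0,0.5,0,0,0,0,0,0,0.45,0,0,0,0,0,0,0.45,0,0,0,0,0,0,0.45]'; python3 -m creep '[0,0,0,0,0,3,0.45,0,0,0,0,0,5,0.45,0,0,0,0,0,10,0.45,0,0,0,0,0,20,0.45,0,0,0,0,0,30,0.45,0,0,0,0,0,30,0.45,0,0,0,0,0,15,0.45,0,0,0,0,0,0,0.45,0,0,0,0,0,0,0.45]'
python3 - <<'E'
from h import *
from meas import circ
a=imaging.read_camera("wrist"); s=monitor.get_state(); print(s["ee_pos"],s["q"])
for z in(.0625,.0725):
  for r in imaging.cut_out("wheel","wrist")[:1]: print(z,r["conf"],circ("wrist",r["pixels"],z))
b=imaging.read_camera("side"); x,y=map(int,proj("side",[.554,-.2217,.07])); print(x,y)
for cam in("scene","side"):
  if cam=="scene": imaging.read_camera(cam)
  for r in imaging.cut_out("wheel",cam):
    for z in(.061,.071):
      c,d=circ(cam,r["pixels"],z)
      if np.hypot(*(c-(.554,-.2217)))<.05: print(cam,z,r["conf"],c,d)
b=b[max(0,y-60):y+60,x-80:x+80]
cv2.imwrite("pics/j.png",np.vstack([cv2.resize(a,(400,300)),cv2.resize(b,(400,300))]))
E
```

```text
clock: 19.68
ee_pos: [0.5539, -0.2216, 0.0633]
ee_rot: [0.789, -3.041, -0.0]
ft_force: [0.3, -0.3, -0.2]
gripper_width: 0.551
gripper_force: 0.0
clock: 20.43
ee_pos: [0.5544, -0.2219, 0.1778]
ee_rot: [-0.789, 3.039, -0.001]
ft_force: [0.9, -0.5, -0.1]
gripper_width: 0.547
gripper_force: 0.0
[ 0.5538 -0.2216  0.1765] [-0.0872  0.3212  0.4806  1.6369 -0.1563  1.2214  2.5049]
0.0625 0.94 (array([ 0.5527, -0.2203]), np.float64(0.12341761712614512))
0.0725 0.94 (array([ 0.5495, -0.2219]), np.float64(0.11841409499316548))
358 252
scene 0.061 0.61 [ 0.5564 -0.2256] 0.12359006903130733
scene 0.071 0.61 [ 0.5637 -0.2188] 0.12230328823769372
side 0.061 0.91 [ 0.5545 -0.2211] 0.12533288514915228
side 0.071 0.91 [ 0.548  -0.2231] 0.12335549802532532
side 0.061 0.24 [ 0.5283 -0.2286] 0.22758189910725346
side 0.071 0.24 [ 0.5223 -0.2305] 0.22399132097308375
```

View pics/j.png

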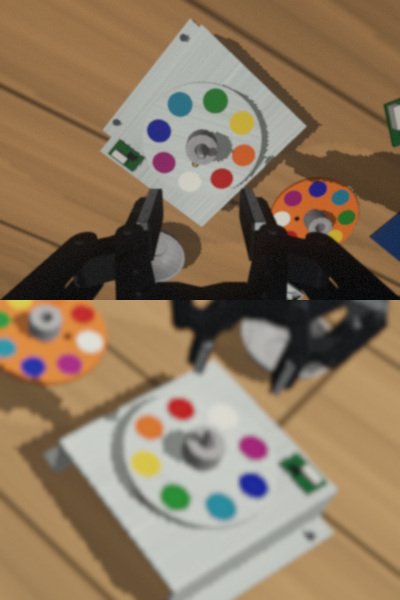

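Both views show the wheel lying flat and home, with the shaft through its boss at (203,150) in the wrist view. Next is the collar.

```bash
python3 -m creep '[0,0,0,-1,20,0,0.3, 0,0,-5,-1,35,0,0.3, 0,0,-5,-1,35,0,0.3, 0,0,-5,-2,35,0,0.3, 0,0,-5,-2,35,0,0.3, 0,0,-5,-2,35,0,0.3, 0,0,-5,-2,35,0,0.3, 0,0,-5,-2,35,0,0.3, 0,0,-5,-2,35,0,0.3, 0,0,-5,-2,35,0,0.3, 0,0,-3,-2,35,0,0.3, 0,0,0,-2,35,0,0.3]' 30;  python3 -m creep '[0,0,0,-2,35,0,0.4, 0,0,0,-2,35,-5,0.4, 0,0,0,-1,30,-10,0.4, 0,0,0,0,20,-10,0.4,0,0,0,0,10,0,0.4,0,0,0,0,0,0,0.4,0,0,0,0,0,0,0.4,0,0,0,0,0,0,0.4]'
cat > col.py <<'E'
from h import *
from meas import circ
a=imaging.read_camera("wrist"); s=monitor.get_state(); print(s["ee_pos"],s["q"])
cv2.imwrite("pics/col.png",a)
for r in imaging.cut_out("collar","wrist")[:2]:
    print(r["conf"],circ("wrist",r["pixels"],.012), r["at"],ray("wrist",r["at"],.014))
    m=r["pixels"].astype(np.uint8)
g=cv2.cvtColor(a,cv2.COLOR_BGR2GRAY)
for r in imaging.pinpoint("collar","wrist")[:2]: print(r["conf"],r["at"],ray("wrist",r["at"],.004))
E
python3 col.py
```

```text
clock: 21.78
ee_pos: [0.5324, 0.185, 0.1761]
ee_rot: [-0.521, -3.098, 0.0]
ft_force: [0.9, 0.0, 0.2]
gripper_width: 0.704
gripper_force: 0.0
clock: 22.45
ee_pos: [0.5289, 0.3112, 0.1521]
ee_rot: [0.519, 3.097, -0.0]
ft_force: [-0.4, 0.5, 0.7]
gripper_width: 0.603
gripper_force: 0.0
[0.5289 0.3113 0.1521] [-0.8208  0.3623  0.2682  1.6085 -0.101   1.1836  0.7071]
0.62 (array([0.5294, 0.3187]), np.float64(0.03495744315221802)) [265.9, 174.1] [0.5313 0.3192 0.014 ]
0.88 [261.9, 168.5] [0.5278 0.3171 0.004 ]
```

```bash
python3 -m creep '[0,0,0,0,7,-20,0.45, 0,0,0,0,0,-30,0.45, 0,0,0,0,0,-30,0.45, 0,0,0,0,0,-30,0.45, 0,0,0,0,0,-15,0.45, 0,0,0,0,0,-7,0.45, 0,0,0,0,0,-4,0.45, 0,0,0,0,0,0,0.45, 0,0,0,0,0,0,0.45]'; python3 -m creep '[0,0,0,0,0,-2,0.45,0,0,0,0,0,-2,0.45,0,0,0,0,0,-2,0.45,0,0,0,0,0,-1.5,0.45,0,0,0,0,0,0,0.45,0,0,0,0,0,0,0.45]'
python3 - <<'E'
from h import *
a=imaging.read_camera("wrist");cv2.imwrite("pics/cg.png",cv2.resize(a[100:384,80:440],(600,450)))
E
```

```text
clock: 23.35
ee_pos: [0.5288, 0.3206, 0.0167]
ee_rot: [0.516, 3.098, 0.002]
ft_force: [-0.3, -0.3, 0.7]
gripper_width: 0.549
gripper_force: 0.0
clock: 23.85
ee_pos: [0.5278, 0.3203, 0.0078]
ee_rot: [-0.516, -3.099, 0.0]
ft_force: [0.1, 0.2, 0.4]
gripper_width: 0.548
gripper_force: 0.0
```

View pics/cg.png

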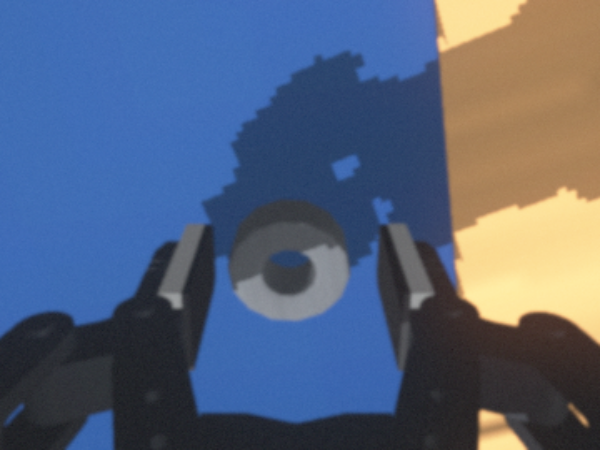

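The collar is between the pads at (290,262), slightly nearer the left pad. I'll shift about 1.5 mm and grip.

```bash
python3 -m creep '[0,0,0,1,-1.5,0,0.45,0,0,0,0,0,0,0.5,0,0,0,0,0,0,0.55,0,0,0,0,0,0,0.6,0,0,0,0,0,0,0.65,0,0,0,0,0,0,0.7,0,0,0,0,0,0,0.7,0,0,0,0,0,0,0.7]' 30
python3 - <<'E'
from h import *
from meas import circ
s=monitor.get_state();print(s["ee_pos"])
imaging.read_camera("wrist")
for r in imaging.cut_out("collar","wrist")[:1]: print(circ("wrist",r["pixels"],.012),r["conf"])
E
python3 -m creep '[0,0,0,0,0,5,0.7, 0,0,0,0,0,10,0.7, 0,0,0,0,0,25,0.7, 0,0,0,0,0,35,0.7, 0,0,0,0,0,35,0.7, 0,0,0,0,0,30,0.7, 0,0,0,0,0,15,0.7, 0,0,0,0,0,0,0.7]'
```

```text
clock: 24.57
ee_pos: [0.5291, 0.3188, 0.0081]
ee_rot: [0.516, 3.099, 0.0]
ft_force: [-0.8, -0.9, 4.9]
gripper_width: 0.377
gripper_force: 29.9
[0.5291 0.3188 0.0081]
(array([0.5306, 0.3186]), np.float64(0.03860181893897676)) 0.58
clock: 25.33
ee_pos: [0.5307, 0.32, 0.1681]
ee_rot: [0.515, 3.094, 0.009]
ft_force: [0.4, -0.1, -0.2]
gripper_width: 0.377
gripper_force: 30.0
```

```bash
python3 -m creep '[0,0,0,0,-15,0,0.7, 0,0,0,1,-30,0,0.7, 0,0,0,2,-35,0,0.7, 0,0,0,2,-35,0,0.7, 0,0,0,2,-35,0,0.7, 0,0,0,2,-35,0,0.7, 0,0,0,2,-35,0,0.7, 0,0,0,2,-35,0,0.7, 0,0,0,2,-35,0,0.7, 0,0,0,2,-35,0,0.7, 0,0,0,2,-35,0,0.7, 0,0,0,2,-35,0,0.7]'; python3 -m creep '[0,0,0,2,-35,0,0.7, 0,0,0,2,-35,0,0.7, 0,0,0,1,-30,0,0.7, 0,0,0,0,-25,0,0.7,0,0,0,0,-10,0,0.7,0,0,0,0,0,0,0.7,0,0,0,0,0,0,0.7,0,0,0,0,0,0,0.7]'
```

```text
clock: 26.33
ee_pos: [0.5487, -0.0783, 0.162]
ee_rot: [-0.516, -3.097, 0.0]
ft_force: [0.6, -0.7, -0.3]
gripper_width: 0.379
gripper_force: 30.0
clock: 27.0
ee_pos: [0.5549, -0.2094, 0.1623]
ee_rot: [-0.513, -3.099, -0.002]
ft_force: [0.0, 1.1, -0.8]
gripper_width: 0.379
gripper_force: 30.0
```

```bash
python3 -m creep '[0,0,0,-1,-8,0,0.7, 0,0,0,0,-4,-10,0.7, 0,0,0,0,0,-15,0.7,0,0,0,0,0,-12,0.7,0,0,0,0,0,-4,0.7,0,0,0,0,0,0,0.7,0,0,0,0,0,0,0.7,0,0,0,0,0,0,0.7]'
python3 - <<'E'
from h import *
from meas import circ
s=monitor.get_state();t=s["ee_pos"];print(t)
for cam in("wrist","scene","side"):
    a=imaging.read_camera(cam)
    if cam=="wrist": w=a
    for r in imaging.cut_out("collar",cam)[:2]: print(cam,r["conf"],circ(cam,r["pixels"],t[2]+.004),ray(cam,r["at"],t[2]+.004))
    for r in imaging.pinpoint("shaft_top",cam)[:1]: print(cam,"shaft",r["conf"],ray(cam,r["at"],.103))
x,y=map(int,proj("side",[t[0],t[1],.1]));s=a[y-60:y+60,x-80:x+80]
cv2.imwrite("pics/k.png",np.vstack([cv2.resize(w[100:340,96:416],(400,300)),cv2.resize(s,(400,300))]))
E
```

```text
clock: 27.67
ee_pos: [0.5543, -0.2233, 0.1224]
ee_rot: [0.515, 3.098, -0.0]
ft_force: [-0.3, 1.5, -0.7]
gripper_width: 0.373
gripper_force: 30.0
[ 0.5543 -0.2233  0.1224]
wrist 0.69 (array([ 0.556 , -0.2232]), np.float64(0.039184856080408066)) [ 0.5584 -0.224   0.1264]
scene 0.43 (array([ 0.5567, -0.2289]), np.float64(0.03416437273039842)) [ 0.5572 -0.2435  0.1264]
scene shaft 0.64 [ 0.5587 -0.221   0.103 ]
side 0.63 (array([ 0.5534, -0.2207]), np.float64(0.03645234762988352)) [ 0.551  -0.2164  0.1264]
side shaft 0.97 [ 0.5479 -0.2213  0.103 ]
```

View pics/k.png

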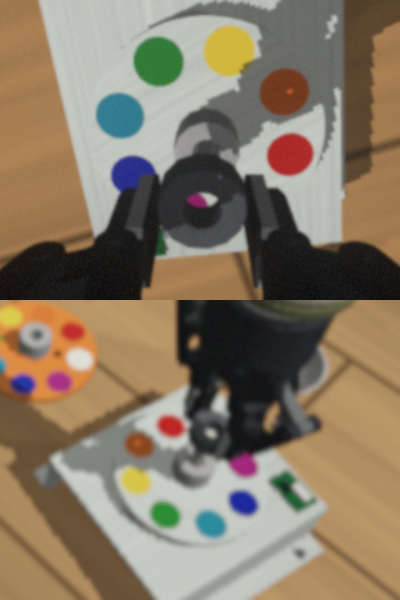

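The collar is held flat above the shaft: collar at (203,203) and shaft tip at (207,148). That agrees with the +1.5 mm y correction I had planned.

```bash
python3 -m creep '[0,0,0,-0.5,1.5,0,0.7,0,0,0,0,0,-4,0.7,0,0,0,0,0,-4,0.7,0,0,0,0,0,-4,0.7,0,0,0,0,0,-3,0.7,0,0,0,0,0,-2,0.7,0,0,0,0,0,0,0.7,0,0,0,0,0,0,0.7]';  python3 -m creep '[0,0,0,0,0,-2,0.7,0,0,0,0,0,-2,0.7,0,0,0,0,0,-2,0.7,0,0,0,0,0,0,0.7,0,0,0,0,0,0,0.7]'
```

```text
clock: 28.78
ee_pos: [0.5533, -0.2217, 0.1047]
ee_rot: [-0.516, -3.099, -0.0]
ft_force: [-0.4, -0.4, -1.0]
gripper_width: 0.378
gripper_force: 30.0
clock: 29.2
ee_pos: [0.5533, -0.2216, 0.0987]
ee_rot: [-0.516, -3.099, -0.0]
ft_force: [0.2, 0.7, -1.5]
gripper_width: 0.378
gripper_force: 30.0
```

Collar bottom is at about 0.095, past the taper with no side force. Continuing to the boss at TCP ≈ 0.089.

```bash
python3 -m creep '[0,0,0,0,0,-2,0.7,0,0,0,0,0,-2,0.7,0,0,0,0,0,-2,0.7,0,0,0,0,0,-1.5,0.7,0,0,0,0,0,-0.7,0.7,0,0,0,0,0,0,0.7,0,0,0,0,0,0,0.7]';  for i in 1 2 3; do python3 -m creep '[0,0,0,0,0,-0.5,0.7,0,0,0,0,0,0,0.7,0,0,0,0,0,0,0.7]'|egrep 'ee_pos|ft'; done
```

```text
clock: 29.78
ee_pos: [0.5534, -0.2217, 0.0906]
ee_rot: [-0.516, -3.099, -0.0]
ft_force: [-0.5, -0.6, -0.7]
gripper_width: 0.375
gripper_force: 30.0
ee_pos: [0.5534, -0.2216, 0.0902]
ft_force: [0.3, -0.0, -0.8]
ee_pos: [0.5534, -0.2217, 0.0896]
ft_force: [-0.1, 0.8, -1.3]
ee_pos: [0.5535, -0.2217, 0.0892]
ft_force: [-0.2, 0.1, -0.2]
```

```bash
for i in 1 2; do python3 -m creep '[0,0,0,0,0,-0.4,0.7,0,0,0,0,0,0,0.7,0,0,0,0,0,0,0.7]'|egrep 'ee_pos|ft'; done
```

```text
ee_pos: [0.5535, -0.2217, 0.0891]
ft_force: [-2.4, 0.3, 4.8]
ee_pos: [0.5535, -0.2217, 0.089]
ft_force: [-2.9, 1.3, 8.6]
```

Contact came at 0.0891, as predicted. I'll unload, release, lift and check.

```bash
python3 -m creep '[0,0,0,0,0,0.6,0.7,0,0,0,0,0,0,0.7,0,0,0,0,0,0,0.62,0,0,0,0,0,0,0.58,0,0,0,0,0,0,0.54,0,0,0,0,0,0,0.5,0,0,0,0,0,0,0.4,0,0,0,0,0,0,0.4,0,0,0,0,0,0,0.4]'; python3 -m creep '[0,0,0,0,0,3,0.4,0,0,0,0,0,5,0.4,0,0,0,0,0,10,0.4,0,0,0,0,0,20,0.4,0,0,0,0,0,30,0.4,0,0,0,0,0,30,0.4,0,0,0,0,0,0,0.4,0,0,0,0,0,0,0.4,0,0,0,0,0,0,0.4]'
python3 - <<'E'
from h import *
from meas import circ
a=imaging.read_camera("wrist"); print(monitor.get_state()["ee_pos"])
for r in imaging.cut_out("wheel","wrist")[:1]: print("wheel",r["conf"],circ("wrist",r["pixels"],.0625))
b=imaging.read_camera("side"); x,y=map(int,proj("side",[.554,-.2217,.09]))
cv2.imwrite("pics/z.png",np.vstack([cv2.resize(a[80:320,96:416],(400,300)),cv2.resize(b[y-45:y+45,x-60:x+60],(400,300))]))
E
```

```text
clock: 31.78
ee_pos: [0.5534, -0.2216, 0.0889]
ee_rot: [-0.516, -3.099, -0.0]
ft_force: [0.4, -0.1, -0.6]
gripper_width: 0.596
gripper_force: 0.0
clock: 32.53
ee_pos: [0.5533, -0.2215, 0.1872]
ee_rot: [0.515, 3.099, 0.001]
ft_force: [-0.5, 1.3, 0.2]
gripper_width: 0.603
gripper_force: 0.0
[ 0.553  -0.2214  0.1865]
wheel 0.58 (array([ 0.5692, -0.0504]), np.float64(0.10257142432365918))
```

View pics/z.png

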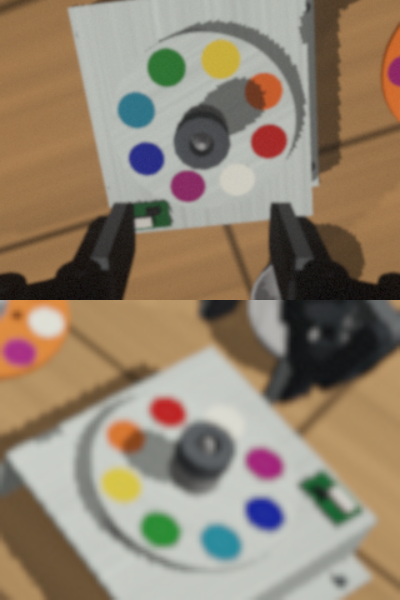

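The collar sits flat on the boss with the shaft tip showing in its bore at (202,143). The wheel is flat and the gripper is clear.

```bash
python3 -c "
from station import job
print(job.finish_job())"
```

```text
the job is handed in; nothing more can be done
None
```

The colour wheel is on the hub, fully home with the index pin in its hole, and the collar sits flat on its boss. I handed the job in at about 33 s. The wheel's hole met the pin on the way down, so no turning search was needed. The firmest push was a brief 19 N of fingertips on the disc while gripping it on the mat, and both parts were set down at under 10 N.

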